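Expose half of an agar dish on the blue-light box

ROBOT

A 6-joint arm with a two-finger parallel gripper is mounted at the origin on the work surface. World frame = base frame: x ahead of the robot, y to its left, z up, the work surface at z = 0. Lengths are in m, angles in degrees, forces in N, time in s.
With the tool pointing down it reaches from about 0.4 to 0.825 m from the base axis. Payload 7 kg.
Tool frame: the origin (TCP) lies at the very end of the fingers, on their centre line; the grasp point (between the pads) lies 19 mm behind it (r.hold_point_z is the distance from the TCP to the grasp point, in m); x points along the fingers, y is the direction in which the jaws open and shut, and the axes are right-handed (so a half turn about x gives the same grasp; the last joint's range is limited). The gripper opens to 88 mm and grips with 3 to 60 N. Pads are 19 mm wide; open, the fingers measure 130 mm over their backs; the gripper's body (78 mm by 193 mm) begins 47 mm behind the grasp point.
Start: joints at [-57.061, 20.546, 0.682, 0, -70.136, -16.507], TCP at [0.191, -0.647, 0.227] pointing down, gripper open.
Joint ranges: [-176.03, 176.03], [-82.01, 121.73], [-58.28, 71.71], [-173.87, 95.51], [-174.79, -0.11], [-173.66, 173.66]. Speed limits (degrees/s): [136.94, 136.94, 172.46, 180, 180, 180].

INTERFACE

Orientations are given as [roll, pitch, yaw] about the fixed x, y, z axes, in that order (R = Rz(yaw) Ry(pitch) Rx(roll)).
In Python, from plant import r gives the robot as it stands. The module is installed in compiled form; this text tells all that it offers.
- The arm moves only by the shell command python3 -m creep 'ROWS' [FORCE]. ROWS is JSON, a list of rows, each a list of 7 numbers: the turn, a rotation vector about the tool's x, y, z in rad, then the shift along the tool's x, y, z in cm, then the opening in per cent of the stroke, from 0 (shut) to 100 (fully open). In form: [[rx, ry, rz, x, y, z, fingers], ...]. A call has 1 to 8 rows; each row shifts and turns the commanded pose from where the row before left it, along the tool's axes as they then stand; what a row does not reach is not made up. A row lasts 1/10 s, in which the tool goes at most 50 mm and 8.59 degrees, less where a joint would pass 70% of its speed; a pose out of reach is approached as far as the arm can. A call is refused whole if a number of a shift passes 5 or a number of a turn 0.15, either way. A call with a gripper value outside its range is refused whole. The fingers move at their own pace and stop on an object; FORCE is the grip in N (left out, the last holds). Time passes only in rows, so rows that do not move let the fingers close. It gives the time, the measured TCP pose, the force and the opening at its end, in the units of the state.
- r.get_state(): the state, without advancing time (a new reading comes with each control period).
- r.capture(name): name is "side" or "top"; returns (picture, depth): 480x640x3 uint8, blue, green, red; 480x640 float32, m along the optical axis (not along the pixel's ray), 0 where there is no reading.
- r.camera_info(name): a dict with "fovy" (degrees; the focal length in pixels is half the picture's height over the tangent of half this angle, whatever the lens; pixels are square), "cx", "cy" (the principal point, pixels), "camera_from_world" (4x4, takes a point from world to camera coordinates). Camera axes: x right, y down, z forward; pixel columns grow to the right and rows downward; lengths in m; the calibration is good to about 2 mm. A picture is of the moment at which its call begins. camera_info takes no time and is no camera call.
- r.close_job(): hands the job in, once; it reports no verdict.
Trained networks look in the newest picture that a camera, given by its name, has taken for a name from the list of things; names that differ only in an ending like _2 or _b are one class to them, and where a whole thing is asked for, a point or a joint stands for the part that bears it (a point fixed in the world has none). Each returns a list of dicts, best first, with "score" (0 to 1); they miss things now and then, are a little off and sometimes report something else, mostly with a low value. They report only what shows in the picture. A call takes as long as a camera call. They do not tell look-alikes from the thing itself.
- r.look_for(query, camera): "rect" ([left, top, right, bottom] in pixels, round what is visible of it).
- r.masks_of(query, camera): "pixels" (480x640 bool, what is visible of it) and "rect" ([left, top, right, bottom] in pixels, round what is visible of it).
The state is a dict: "time_s": time; "joints": joint angles; "qd": joint speeds; "joint_torque": joint torques, N m; "tcp_pos": TCP position; "eef_rot": TCP orientation; "contact_force": force on the tool from outside, world axes, zero at the start; "moment": the same for the moment, N m; "gripper_width": finger opening in m.
Only numpy, scipy, OpenCV 4.12 (cv2) and the standard library are available. Lean on these libraries where they do the work, as an engineer would, in place of code of your own. Each camera call takes 0.05 s, during which the arm holds its last target. There are 200 camera calls.

TASK

Set the dish of amber agar flat into the nest over the light box's window while the shutter is still shut, and let go of it. Then slide the sprung shutter open by its orange tab to the green half-way line, not noticeably past it because the other half of the dish must stay dark, and keep it there for at least three seconds; the program finishes while still holding the shutter at half. Keep the dish level and leave the red dish, the bottle and the tube rack where they are.

Things in the scene. Friction and masses are not known exactly. Their poses are not given: they have to be found in the camera images.
- lightbox: Blue-light exposure box, white and grey, fixed to the bench, 150 x 230 x 80 mm (its x, y, z). Origin under the centre of its footprint, on the bench; z up. On its flat top (80 mm above the bench): a 66 mm square window with four black lugs 5 mm high around it (the dish nest) towards -y, and a slot along y with the orange shutter tab towards +y. The shutter opens along the box's +y.
- nest (a point): Centre of the dish nest, on the window's surface (top face of the box, 80 mm above the bench); axes as the box's. At box x 0, y -62 mm. The four lugs stand on the diagonals of the box's axes with their inner faces 32.5 mm from this point, 8 mm thick, 16 mm long, 5 mm high; the dish sits between them with 2.5 mm to spare all round. Fingers either side of the dish along the box's x or y pass between the lugs.
- half_mark (a point): Point on the slot's centre line, on the top face of the box, where the green half-way line crosses it (35 mm along box +y from the tab's place when shut); axes as the box's. The tab's centre stands over it at half travel.
- shutter (a joint): Opening of the shutter in m: 0 shut, 0.035 half (blade edge on the nest's centre line), 0.070 fully open. A spring always pulls it shut: about 2.4 N at 0, 6.6 N at half, 10.8 N at full (120 N per m), plus about 0.4 N of rubbing; let go, it snaps shut.
- tab_center (a point): Centre of the shutter's orange tab, 20 mm above the box's top, moving with it; axes as the box's. The tab is an upright block 16 mm (box x) by 22 mm (box y), from 4 to 36 mm above the box's top, with a thin black foot plate 44 mm wide (box x) under it. It stands 75 mm along box +y from the nest's centre when shut and moves along box +y as the shutter opens. It can be pinched from above with the fingers closing along box x.
- sample_dish: The closed clear dish holding amber (honey yellow) agar with pale colonies, a disc 60 mm across and 15 mm high, about 30 g, loose on the bench to one side of the box. Origin at the centre of its underside, z up.
- sample_dish_center (a point): Centre of the amber dish, 7.5 mm above its underside.
- red_dish: A like dish with dark red agar, 60 mm across and 15 mm high, on the other side; to be left alone. Origin at the centre of its underside.
- media_bottle: Glass bottle with a blue cap, 60 mm across, 115 mm high; to be left alone. Origin at the centre of its underside.
- tube_rack: Green tube rack 70 x 136 x 28 mm (its x, y, z) with white-capped tubes reaching 45 mm; to be left alone. Origin at the centre of its underside.
Things that resemble listed ones, but are neither listed nor needed, are in the scene too. What is shaped like the sample_dish but turquoise is not meant.

How it is judged:
By the outcome, as a careful person would: the job done as asked, in the order asked, and still so for the second after the job is handed in, while the arm keeps its last pose, push and grip.
It also fails if it takes over 58 s, if anything falls off the work surface, if the arm or the gripper's body presses on something with over 40 N, if the wrist force passes 120 N, or if a joint passes its speed limit or range.

## Working session

There is one attempt and no reset: what is moved stays moved. The work goes in short steps, Python scripts to look and compute and a shell command to move; the robot and the scene stay as the last step left them, time stands still between calls to the robot, and variables do not carry over. Pictures are saved under pics/ and viewed, about 8 in all and at most 12, crops included, and the job is handed in when it is done.

```bash
mkdir -p pics; cat > h.py <<'E'
import numpy as np, cv2
from plant import r
def cam(n):
    i=r.camera_info(n); f=240/np.tan(np.radians(i['fovy'])/2)
    return f,i['cx'],i['cy'],np.linalg.inv(np.array(i['camera_from_world']))
def pts(n,d):
    f,cx,cy,T=cam(n); v,u=np.mgrid[:480,:640]
    P=np.stack([(u-cx)/f*d,(v-cy)/f*d,d,np.ones_like(d)],-1)
    return (P@T.T)[...,:3]
E
python3 - <<'E'
from h import *
ims=[]
for n in("top","side"):
    im,d=r.capture(n); np.savez(f'{n}0.npz',im=im,d=d); cv2.imwrite(f'pics/{n}0.png',im)
    print(n,r.camera_info(n))
    P=pts(n,d)
    for q in("lightbox","sample_dish","tab_center","red_dish","media_bottle","tube_rack"):
        for m in r.masks_of(q,n)[:4]:
            p=P[m['pixels']&(d>0)]
            print(n,q,round(m['score'],2),m['rect'],np.median(p,0).round(3),p[:,2].max().round(3))
print(r.get_state(),r.hold_point_z)
E
```

```text
top {'fovy': 55.22474433080978, 'cx': 320.6387622129416, 'cy': 237.24699234055814, 'camera_from_world': array([[-0.00860858, -0.9993467 , -0.03510087,  0.01151542],
       [-0.98936755,  0.0136085 , -0.14479868,  0.53963957],
       [ 0.14518175,  0.03348115, -0.98883834,  0.97000493],
       [ 0.        ,  0.        ,  0.        ,  1.        ]])}
top lightbox 0.93 [263.9, 200.1, 371.5, 273.8] [0.533 0.008 0.081] 0.121
top lightbox 0.57 [307.0, 226.5, 320.3, 244.8] [0.534 0.022 0.087] 0.121
top sample_dish 0.83 [442.5, 279.5, 470.9, 305.6] [ 0.418 -0.295  0.016] 0.022
top sample_dish 0.7 [491.5, 269.0, 519.2, 297.0] [ 0.439 -0.391  0.016] 0.022
top tab_center 0.65 [305.6, 225.4, 318.9, 247.0] [0.535 0.021 0.086] 0.121
top red_dish 0.6 [165.6, 286.0, 195.8, 317.1] [0.406 0.321 0.016] 0.021
top media_bottle 0.88 [453.4, 179.6, 489.0, 212.4] [ 0.617 -0.315  0.08 ] 0.121
top tube_rack 0.8 [128.8, 179.2, 194.7, 226.0] [0.624 0.363 0.029] 0.051
top tube_rack 0.34 [442.9, 277.9, 472.0, 305.9] [ 0.418 -0.295  0.016] 0.022
side {'fovy': 44.88195887154308, 'cx': 313.63754380212225, 'cy': 241.1
[... 783 characters left out ...]
 411.3] [0.62  0.383 0.026] 0.047
{'time_s': 0.7, 'joints': array([-5.70602835e+01,  2.05450023e+01,  6.80960897e-01, -8.11767327e-04,
       -7.01350042e+01, -1.65089419e+01]), 'qd': array([-0.06728516, -0.00698276,  0.06212251, -0.12149322, -0.0688137 ,
        0.01457719]), 'joint_torque': array([-9.19802142e-05, -5.82164991e+01,  2.93246377e+01,  7.00133666e+00,
        1.25180074e-02,  1.57187671e-06]), 'tcp_pos': array([ 0.19092886, -0.64740525,  0.22656643]), 'eef_rot': array([-34.83321094,  89.9987778 , -18.40271213]), 'contact_force': array([-0.10567531,  0.0382487 , -0.41074694]), 'moment': array([ 0.00253422,  0.02235063, -0.00833557]), 'gripper_width': 0.08748768261242565} 0.0188
```

View pics/top0.png

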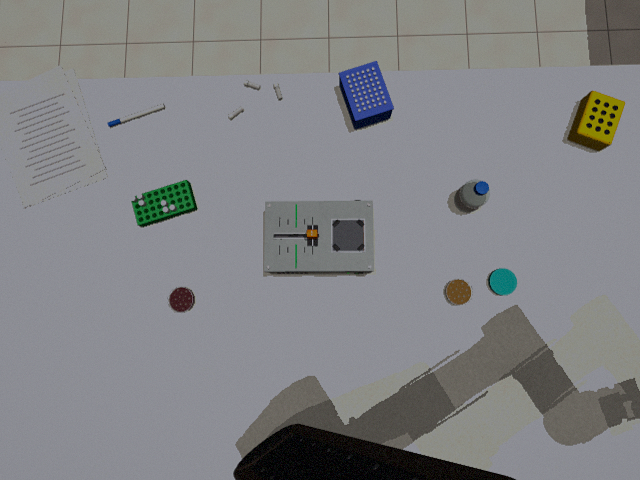

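View pics/side0.png

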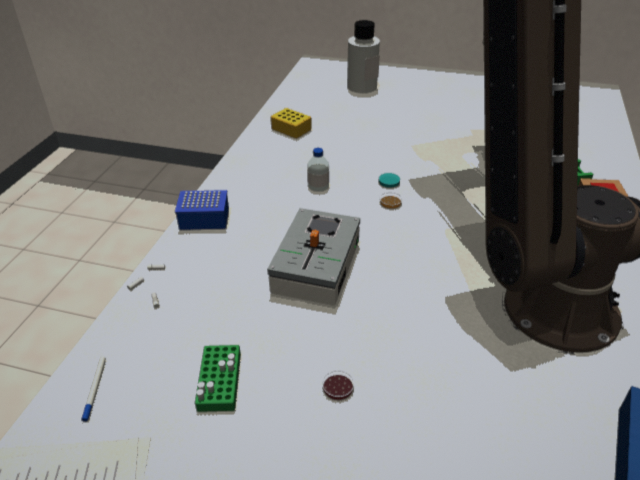

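Top view: amber dish at (458,292), turquoise look-alike at (503,282), box centred near (318,237) with the nest at (348,235), tab at (312,234), green line at x≈296. The box looks nearly aligned with the world axes. Next I'll measure precisely.

```bash
cat >> h.py <<'E'
def ray(n,u,v,z):
    f,cx,cy,T=cam(n); d=T[:3,:3]@np.array([(u-cx)/f,(v-cy)/f,1.]); o=T[:3,3]
    return o+d*(z-o[2])/d[2]
E
python3 - <<'E'
from h import *
a=np.load('top0.npz'); im,d=a['im'],a['d']; P=pts('top',d)
s=np.load('side0.npz'); Ps=pts('side',s['d'])
for nm,Q in(('top',P),('side',Ps)):
    m=(abs(Q[...,2]-.08)<.006)&(abs(Q[...,0]-.53)<.13)&(abs(Q[...,1])<.2)
    b=Q[m]; c,sz,an=cv2.minAreaRect((b[:,:2]*1000).astype(np.float32)); print(nm,'box',c,sz,an,np.median(b[:,2]))
    m=(abs(Q[...,0]-.418)<.045)&(abs(Q[...,1]+.295)<.045)&(Q[...,2]>.008)
    b=Q[m]; c,R=cv2.minEnclosingCircle((b[:,:2]*1000).astype(np.float32)); print('dish',c,R,np.median(b[:,2]),(b[:,:2].max(0)+b[:,:2].min(0))/2)
hsv=cv2.cvtColor(im,cv2.COLOR_BGR2HSV)
def blob(m,x0,x1,y0,y1,z,name):
    mm=np.zeros_like(m);mm[y0:y1,x0:x1]=m[y0:y1,x0:x1]
    v,u=np.nonzero(mm); c,sz,an=cv2.minAreaRect(np.stack([u,v],1).astype(np.float32))
    print(name,len(u),c,sz,an,'mean',u.mean(),v.mean(),ray('top',u.mean(),v.mean(),z),'rect',ray('top',*c,z))
H,S,V=hsv[...,0],hsv[...,1],hsv[...,2]
blob((H>5)&(H<28)&(S>90),440,475,275,310,.014,'amber')
blob((H>5)&(H<25)&(S>130),295,330,220,255,.116,'tab')
blob((V<110),328,370,214,257,.08,'win')
blob((H>45)&(H<90)&(S>80),285,305,200,272,.08,'green')
t=np.hstack([cv2.resize(im[190:285,255:380],None,fx=4,fy=4,interpolation=2),cv2.resize(im[255:350,425:500],None,fx=4,fy=4,interpolation=2)])
cv2.imwrite('pics/crop0.png',t)
E
```

```text
top box (537.5758666992188, 9.049606323242188) (230.31161499023438, 150.5350341796875) 89.35804748535156 0.08111454525514417
dish (418.4756774902344, -296.1186218261719) 30.007671356201172 0.0157320226617802 [ 0.41799422 -0.2960738 ]
side box (537.9364013671875, 11.327980041503906) (237.9161376953125, 151.67941284179688) 89.52409362792969 0.07696704646921926
dish (420.2889099121094, -291.48046875) 33.863182067871094 0.01094520894922324 [ 0.41792289 -0.29200762]
amber 442 (458.5, 291.5) (23.0, 23.0) 90.0 mean 458.3438914027149 291.4886877828054 [ 0.41899569 -0.29502888  0.014     ] rect [ 0.41896778 -0.29536689  0.014     ]
tab 98 (311.5, 234.0) (10.0, 11.0) 90.0 mean 311.85714285714283 233.6326530612245 [0.53618175 0.0207141  0.116     ] rect [0.53543555 0.0214462  0.116     ]
win 971 (348.0, 235.0) (32.0, 32.0) 0.0 mean 347.91040164778576 235.0226570545829 [ 0.5377345  -0.05344238  0.08      ] rect [ 0.53778017 -0.05363178  0.08      ]
green 94 (295.5, 235.5) (63.0, 1.0) 90.0 mean 295.51063829787233 235.9255319148936 [0.53734456 0.05728633 0.08      ] rect [0.53825541 0.0573083  0.08      ]
```

View pics/crop0.png

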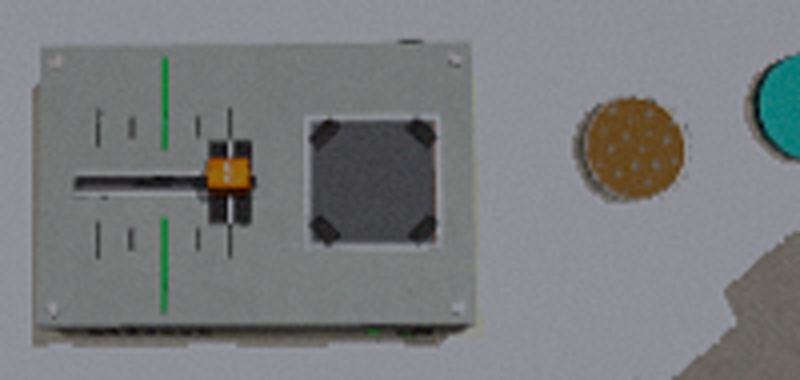

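```bash
cat >> h.py <<'E'
from scipy.spatial.transform import Rotation as Ro
def need(x,y,z,yaw=0.):
    """tool-axis turn (rad) and shift (cm) to pose with tool x down, tool y along +-world x rotated by yaw"""
    s=r.get_state(); R=Ro.from_euler('xyz',s['eef_rot'],degrees=True)
    c,sn=np.cos(np.radians(yaw)),np.sin(np.radians(yaw))
    print('t',s['time_s'],'tcp',s['tcp_pos'].round(4),'F',s['contact_force'].round(1),'w',round(s['gripper_width'],4),'j',s['joints'].round(1))
    print('axes (cols)\n',R.as_matrix().round(3))
    for g in(1,-1):
        ty=g*np.array([c,sn,0]); tx=np.array([0,0,-1.]); T=Ro.from_matrix(np.stack([tx,ty,np.cross(tx,ty)],1))
        print('turn',(R.inv()*T).as_rotvec().round(4),'shift now',R.inv().apply(np.array([x,y,z])-s['tcp_pos']).round(4)*100,'shift after turn',T.inv().apply(np.array([x,y,z])-s['tcp_pos']).round(4)*100)
E
python3 -c "
from h import *
need(.4186,-.2955,.1)"
```

```text
t 0.7 tcp [ 0.1909 -0.6474  0.2266] F [-0.1  0.  -0.4] w 0.0875 j [-57.1  20.5   0.7  -0.  -70.1 -16.5]
axes (cols)
 [[ 0.    -0.283  0.959]
 [-0.     0.959  0.283]
 [-1.    -0.     0.   ]]
turn [ 1.8576  0.     -0.    ] shift now [12.66 27.31 31.79] shift after turn [ 12.66  22.77 -35.19]
turn [-1.284  0.     0.   ] shift now [12.66 27.31 31.79] shift after turn [ 12.66 -22.77  35.19]
```

```bash
python3 -m creep '[[-0.14,0,0,0,1,1,100],[-0.14,0,0,0,1,1,100],[-0.14,0,0,0,1,1,100],[-0.14,0,0,0,1,1,100],[-0.14,0,0,0,1,1,100],[-0.14,0,0,0,1,1,100],[-0.14,0,0,0,1,1,100],[-0.14,0,0,0,1,1,100]]' 20; python3 -m creep '[[-0.14,0,0,0,0,0,100],[-0.024,0,0,0,0,0,100],[0,0,0,0,0,0,100],[0,0,0,0,0,0,100]]'; python3 -c "
from h import *
need(.4186,-.2955,.1,-.5)"
```

```text
time_s: 1.5
tcp_pos: [0.1918, -0.5394, 0.2267]
eef_rot: [-135.1, 90.0, -54.1]
contact_force: [-0.4, -0.5, 0.3]
gripper_width: 0.0879
time_s: 1.9
tcp_pos: [0.1919, -0.5402, 0.2265]
eef_rot: [46.1, 90.0, 135.9]
contact_force: [-0.1, -0.1, 0.6]
gripper_width: 0.0875
t 1.9 tcp [ 0.1919 -0.5402  0.2265] F [-0.1 -0.1  0.6] w 0.0875 j [-50.9  11.  -12.5   0.  -66.5  50.7]
axes (cols)
 [[-0.    -1.     0.003]
 [ 0.     0.003  1.   ]
 [-1.     0.     0.   ]]
turn [-3.136e+00  1.000e-04  1.000e-04] shift now [ 12.65 -22.59  24.54] shift after turn [ 12.65  22.45 -24.67]
turn [ 0.0056  0.0001 -0.0001] shift now [ 12.65 -22.59  24.54] shift after turn [ 12.65 -22.45  24.67]
```

```bash
python3 -m creep '[[0.0056,0,0,0.8,-2.8,3.08,100],[0,0,0,0.8,-2.8,3.08,100],[0,0,0,0.8,-2.8,3.08,100],[0,0,0,0.8,-2.8,3.08,100],[0,0,0,0.8,-2.8,3.08,100],[0,0,0,0.8,-2.8,3.08,100],[0,0,0,0.8,-2.8,3.08,100],[0,0,0,0.8,-2.8,3.08,100]]'; python3 -m creep '[[0,0,0,0,0,0,100],[0,0,0,0,0,0,100],[0,0,0,0,0,0,100]]'; python3 -c "
from h import *
need(.4186,-.2955,.004,-.5)
im,d=r.capture('top'); cv2.imwrite('pics/top1.png',cv2.resize(im[200:350,360:560],None,fx=3,fy=3))"
```

```text
time_s: 2.7
tcp_pos: [0.4182, -0.2934, 0.1624]
eef_rot: [-117.7, 90.0, -28.2]
contact_force: [1.3, -1.8, -1.2]
gripper_width: 0.0877
time_s: 3.0
tcp_pos: [0.4168, -0.2951, 0.1626]
eef_rot: [94.1, 90.0, -176.3]
contact_force: [0.3, -1.0, -0.3]
gripper_width: 0.0877
t 3.0 tcp [ 0.4168 -0.2951  0.1626] F [ 0.3 -1.  -0.3] w 0.0877 j [-13.2   8.2 -25.    0.  -56.8  12.8]
axes (cols)
 [[-0.    -1.     0.007]
 [-0.     0.007  1.   ]
 [-1.     0.    -0.   ]]
turn [-3.1397e+00  5.0000e-04 -0.0000e+00] shift now [15.86 -0.19 -0.04] shift after turn [15.86  0.18  0.04]
turn [ 0.0019 -0.     -0.0003] shift now [15.86 -0.19 -0.04] shift after turn [15.86 -0.18 -0.04]
```

View pics/top1.png

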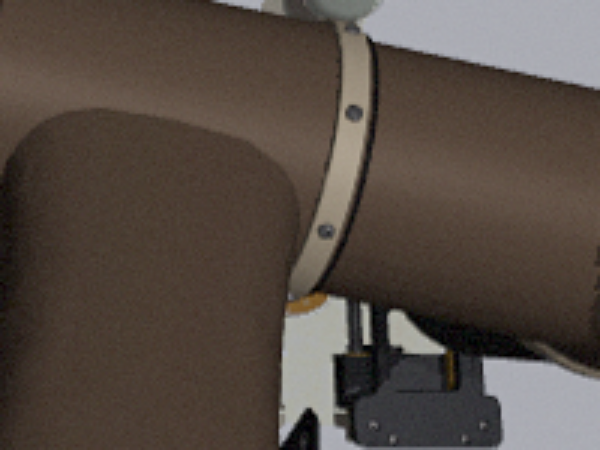

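```bash
python3 -m creep '[[0,0,0,2.2,-0.18,-0.04,100],[0,0,0,2.2,0,0,100],[0,0,0,2.2,0,0,100],[0,0,0,2.2,0,0,100],[0,0,0,2.2,0,0,100],[0,0,0,2.2,0,0,100],[0,0,0,1,0,0,100],[0,0,0,0,0,0,100]]' 15;python3 -m creep '[[0,0,0,0,0,0,100],[0,0,0,0,0,0,100]]'; python3 -c "
from h import *
need(.4186,-.2955,.0035,-.5)
im,d=r.capture('side'); cv2.imwrite('pics/side1.png',cv2.resize(im[110:260,300:500],None,fx=3,fy=3))"
```

```text
time_s: 3.85
tcp_pos: [0.4175, -0.2956, 0.0196]
eef_rot: [76.3, 89.9, 165.9]
contact_force: [-0.5, -0.2, 0.5]
gripper_width: 0.0875
time_s: 4.05
tcp_pos: [0.4196, -0.2956, 0.0217]
eef_rot: [-108.2, 89.9, -18.6]
contact_force: [0.5, -0.5, 0.4]
gripper_width: 0.0879
t 4.05 tcp [ 0.4196 -0.2956  0.0217] F [ 0.5 -0.5  0.4] w 0.0879 j [-13.2  18.8 -33.8   0.  -37.2  12.9]
axes (cols)
 [[ 0.002 -1.     0.006]
 [-0.001  0.006  1.   ]
 [-1.    -0.002 -0.001]]
turn [-3.1387e+00 -2.9000e-03 -1.0000e-03] shift now [1.82 0.1  0.01] shift after turn [ 1.82 -0.1  -0.01]
turn [ 0.0028 -0.0006  0.0019] shift now [1.82 0.1  0.01] shift after turn [1.82 0.1  0.01]
```

View pics/side1.png

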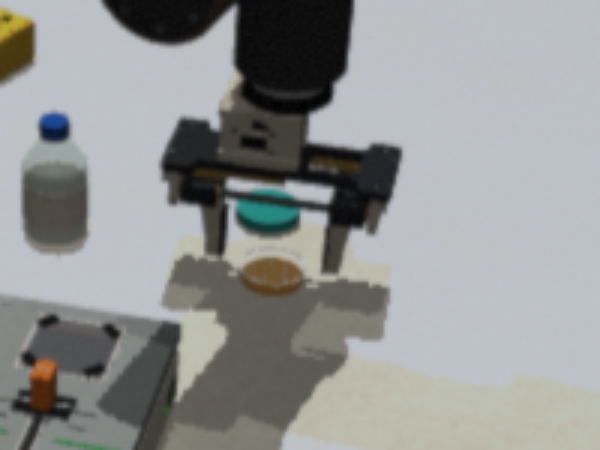

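The jaws straddle the amber dish (crop 270,275), clear of the turquoise one behind. I'll go down and grip.

```bash
python3 -m creep '[[0,0,0,0.9,0.05,0,100],[0,0,0,0.85,0.03,0,100],[0,0,0,0,0,0,100],[0,0,0,0,0,0,80],[0,0,0,0,0,0,75],[0,0,0,0,0,0,70],[0,0,0,0,0,0,65],[0,0,0,0,0,0,62]]' 15;python3 -m creep '[[0,0,0,0,0,0,55],[0,0,0,0,0,0,50],[0,0,0,0,0,0,50],[0,0,0,0,0,0,50],[0,0,0,0,0,0,50]]'; python3 -c "
from h import *
need(.4186,-.2955,.0035,-.5)"
```

```text
time_s: 4.9
tcp_pos: [0.4182, -0.2952, 0.0032]
eef_rot: [-102.7, 90.0, -13.0]
contact_force: [0.6, 0.5, 1.1]
gripper_width: 0.0593
time_s: 5.4
tcp_pos: [0.4182, -0.2952, 0.0032]
eef_rot: [-110.7, 90.0, -21.1]
contact_force: [-0.2, 1.6, 2.7]
gripper_width: 0.0595
t 5.4 tcp [ 0.4182 -0.2952  0.0032] F [-0.2  1.6  2.7] w 0.0595 j [-13.2  20.5 -34.8   0.  -34.7  12.9]
axes (cols)
 [[ 0.    -1.     0.006]
 [-0.     0.006  1.   ]
 [-1.    -0.    -0.   ]]
turn [-3.1384e+00 -5.0000e-04 -2.0000e-04] shift now [-0.03 -0.04 -0.03] shift after turn [-0.03  0.04  0.03]
turn [ 0.0032 -0.0001  0.0003] shift now [-0.03 -0.04 -0.03] shift after turn [-0.03 -0.04 -0.03]
```

```bash
python3 -m creep '[[0,0,0,-0.5,0,0,50],[0,0,0,-1.5,0,0,50],[0,0,0,-2.5,0,0,50],[0,0,0,-2.5,0,0,50],[0,0,0,-2.5,0,0,50],[0,0,0,-2,0,0,50],[0,0,0,-1,0,0,50],[0,0,0,-0.5,0,0,50]]';python3 -m creep '[[0,0,0,0,-0.7,1.5,50],[0,0,0,0,-1.5,3,50],[0,0,0,0,-2.1,4.2,50],[0,0,0,0,-2.1,4.3,50],[0,0,0,0,-2.1,4.2,50],[0,0,0,0,-1.8,3.5,50],[0,0,0,0,-1,2.2,50],[0,0,0,0,-0.5,1,50]]'; python3 -m creep '[[0,0,0,0,0,0,50],[0,0,0,0,0,0,50],[0,0,0,0,0,0,50]]'; python3 -c "
from h import *
need(.5377,-.0533,.11,-.6)
for n in('side','top'):
    im,d=r.capture(n); np.savez(n+'2.npz',im=im,d=d)
    cv2.imwrite('pics/%s2.png'%n,cv2.resize(im[140:290,230:430],None,fx=3,fy=3))"
```

```text
time_s: 6.2
tcp_pos: [0.4182, -0.2951, 0.1339]
eef_rot: [-97.8, 89.9, -8.1]
contact_force: [-0.2, -0.2, -0.6]
gripper_width: 0.06
time_s: 7.0
tcp_pos: [0.5376, -0.0549, 0.1319]
eef_rot: [97.8, 89.9, -172.5]
contact_force: [-0.3, 0.7, -0.5]
gripper_width: 0.0596
time_s: 7.3
tcp_pos: [0.5366, -0.0577, 0.1327]
eef_rot: [98.8, 89.9, -171.6]
contact_force: [0.5, -0.4, 0.8]
gripper_width: 0.0597
t 7.3 tcp [ 0.5366 -0.0577  0.1327] F [ 0.5 -0.4  0.8] w 0.0597 j [ 14.7  12.6 -23.7  -0.  -53.7 -15. ]
axes (cols)
 [[-0.001 -1.     0.007]
 [-0.     0.007  1.   ]
 [-1.     0.001 -0.   ]]
turn [-3.1378e+00  1.4000e-03 -2.0000e-04] shift now [ 2.27 -0.1   0.45] shift after turn [ 2.27  0.1  -0.45]
turn [ 0.0038 -0.0001 -0.0009] shift now [ 2.27 -0.1   0.45] shift after turn [ 2.27 -0.1   0.45]
```

View pics/side2.png

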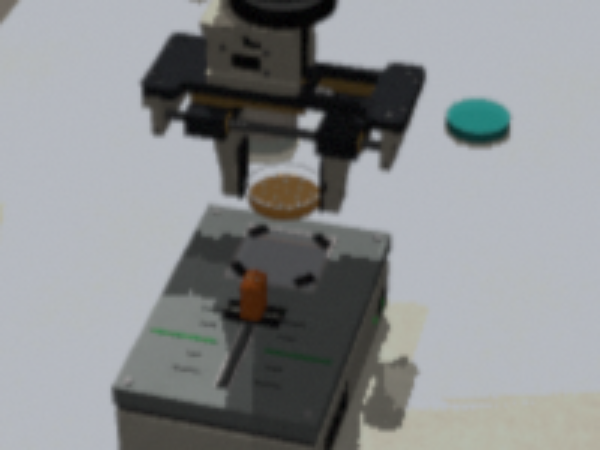

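```bash
cat > m.py <<'E'
from h import *
def amb(f,n,z,box):
    im=np.load(f)['im']; h=cv2.cvtColor(im,cv2.COLOR_BGR2HSV); H,S,V=cv2.split(h)
    m=(H>5)&(H<28)&(S>90); k=np.zeros_like(m); x0,x1,y0,y1=box; k[y0:y1,x0:x1]=m[y0:y1,x0:x1]
    v,u=np.nonzero(k); print(f,len(u),u.min(),u.max(),v.min(),v.max(),ray(n,u.mean(),v.mean(),z)); 
E
python3 - <<'E'
from m import *
amb('side0.npz','side',.007,(375,405,190,212)); amb('side2.npz','side',.007+.1297,(305,345,190,220))
amb('top0.npz','top',.014,(440,475,275,310))
im=np.load('side0.npz')['im']; c=im[205:250,295:350]
g=cv2.cvtColor(c,cv2.COLOR_BGR2GRAY)
np.set_printoptions(linewidth=250); print(g[::1,::1][:34])
E
```

```text
side0.npz 170 381 400 196 207 [ 0.41672525 -0.28511169  0.007     ]
side2.npz 236 314 337 199 212 [ 0.53280674 -0.0496868   0.1367    ]
top0.npz 442 447 470 280 303 [ 0.41899569 -0.29502888  0.014     ]
[[188 189 190 ... 189 188 189]
 [189 190 190 ... 189 190 189]
 [190 190 189 ... 189 190 190]
 ...
 [129 129 128 ... 129 129 129]
 [130 128 128 ... 129 129 128]
 [131 130 130 ... 129 130 130]]
```

```bash
python3 -m creep '[[0.0038,0,0,0,-0.05,0.2,50],[0,0,0,0.5,-0.05,0.25,50],[0,0,0,1,0,0,50],[0,0,0,1,0,0,50],[0,0,0,0.8,0,0,50],[0,0,0,0,0,0,50],[0,0,0,0,0,0,50],[0,0,0,0,0,0,50]]'; python3 -c "
from h import *
need(.5376,-.0531,.0835,-.6)
im,d=r.capture('side'); np.savez('side3.npz',im=im,d=d); cv2.imwrite('pics/side3.png',cv2.resize(im[190:270,270:370],None,fx=6,fy=6))"
```

```text
time_s: 8.2
tcp_pos: [0.5387, -0.0523, 0.1003]
eef_rot: [-97.5, 90.0, -8.0]
contact_force: [-1.3, -0.7, 0.4]
gripper_width: 0.0593
t 8.2 tcp [ 0.5387 -0.0523  0.1003] F [-1.3 -0.7  0.4] w 0.0593 j [ 15.2  14.9 -25.8   0.  -49.3 -15.8]
axes (cols)
 [[ 0.    -1.     0.009]
 [-0.     0.009  1.   ]
 [-1.    -0.    -0.   ]]
turn [-3.1404e+00 -6.0000e-04 -1.0000e-04] shift now [ 1.68  0.11 -0.08] shift after turn [ 1.68 -0.11  0.08]
turn [ 0.0012 -0.      0.0004] shift now [ 1.68  0.11 -0.08] shift after turn [ 1.68  0.11 -0.08]
```

View pics/side3.png

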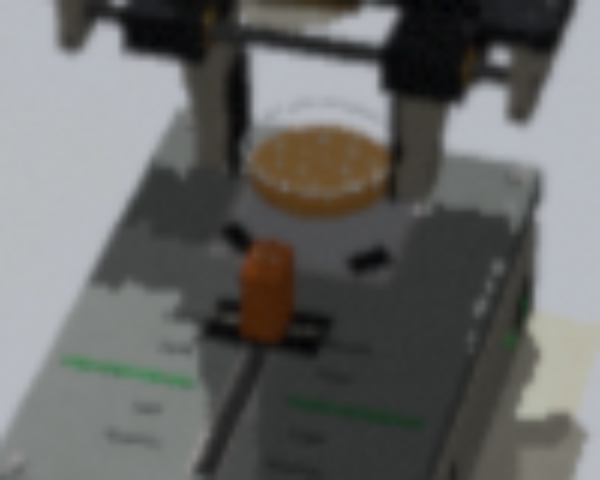

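Dish level above the nest at crop (320,170), symmetric to the two front lugs (240,235) and (370,262). I'll nudge it and lower gently.

```bash
python3 -m creep '[[0,0,0,0.4,0.08,-0.06,50],[0,0,0,0.4,0,0,50],[0,0,0,0.2,0,0,50],[0,0,0,0,0,0,50],[0,0,0,0,0,0,50]]'; python3 -c "
from h import *
need(.5376,-.0531,.0835,-.6)"; python3 -m creep '[[0,0,0,0.2,0,0,50],[0,0,0,0.2,0,0,50],[0,0,0,0.1,0,0,50],[0,0,0,0,0,0,50],[0,0,0,0,0,0,50]]'; python3 -c "
from h import *
need(.5376,-.0531,.0835,-.6)"
```

```text
time_s: 8.75
tcp_pos: [0.5376, -0.0529, 0.09]
eef_rot: [128.7, 90.0, -141.8]
contact_force: [0.3, 0.1, 0.1]
gripper_width: 0.0593
t 8.75 tcp [ 0.5376 -0.0529  0.09  ] F [0.3 0.1 0.1] w 0.0593 j [ 15.2  15.5 -26.5   0.  -48.  -15.7]
axes (cols)
 [[-0.    -1.     0.009]
 [-0.     0.009  1.   ]
 [-1.     0.    -0.   ]]
turn [-3.1405e+00  1.0000e-04 -1.0000e-04] shift now [ 0.65  0.   -0.02] shift after turn [ 0.65 -0.    0.02]
turn [ 0.0011 -0.0001 -0.0001] shift now [ 0.65  0.   -0.02] shift after turn [ 0.65  0.   -0.02]
time_s: 9.25
tcp_pos: [0.5376, -0.0529, 0.085]
eef_rot: [113.4, 90.0, -157.1]
contact_force: [0.6, -0.1, -0.3]
gripper_width: 0.0593
t 9.25 tcp [ 0.5376 -0.0529  0.085 ] F [ 0.6 -0.1 -0.3] w 0.0593 j [ 15.2  15.9 -26.9   0.  -47.3 -15.7]
axes (cols)
 [[-0.    -1.     0.009]
 [-0.     0.009  1.   ]
 [-1.     0.    -0.   ]]
turn [-3.1405e+00  1.0000e-04 -0.0000e+00] shift now [ 0.15  0.   -0.02] shift after turn [ 0.15 -0.    0.02]
turn [ 0.0011 -0.     -0.0001] shift now [ 0.15  0.   -0.02] shift after turn [ 0.15  0.   -0.02]
```

```bash
python3 -m creep '[[0,0,0,0.1,0,0,50],[0,0,0,0.07,0,0,50],[0,0,0,0,0,0,50],[0,0,0,0,0,0,50],[0,0,0,0,0,0,72],[0,0,0,0,0,0,78],[0,0,0,0,0,0,90],[0,0,0,0,0,0,100]]';  python3 -m creep '[[0,0,0,0,0,0,100],[0,0,0,0,0,0,100],[0,0,0,-1,0,0,100],[0,0,0,-2,0,0,100],[0,0,0,-2,0,0,100],[0,0,0,-1,0,0,100],[0,0,0,0,0,0,100],[0,0,0,0,0,0,100]]'; python3 -c "
from h import *
need(.537,.0215,.145,-.6)
for n in('side','top'):
    im,d=r.capture(n); np.savez(n+'4.npz',im=im,d=d)
    Q=pts(n,d); m=(abs(Q[...,0]-.5376)<.02)&(abs(Q[...,1]+.053)<.02)&(Q[...,2]<.11)&(Q[...,2]>.07); print(n,m.sum())
    if m.sum()>10: b=Q[m]; A=np.c_[b[:,:2]-[.5376,-.053],np.ones(len(b))]; print('plane',np.linalg.lstsq(A,b[:,2],rcond=None)[0])
    if n=='side': cv2.imwrite('pics/side4.png',cv2.resize(im[190:270,270:370],None,fx=6,fy=6))"
```

```text
time_s: 10.05
tcp_pos: [0.5376, -0.0529, 0.0834]
eef_rot: [-68.9, 90.0, 20.6]
contact_force: [-0.2, -0.1, -0.5]
gripper_width: 0.0787
time_s: 10.85
tcp_pos: [0.5373, -0.0529, 0.1431]
eef_rot: [11.6, 90.0, 101.1]
contact_force: [0.5, -0.2, 0.9]
gripper_width: 0.0876
t 10.85 tcp [ 0.5373 -0.0529  0.1431] F [ 0.5 -0.2  0.9] w 0.0876 j [ 15.2  12.  -23.   -0.  -55.  -15.7]
axes (cols)
 [[-0.   -1.    0.01]
 [ 0.    0.01  1.  ]
 [-1.    0.    0.  ]]
turn [-3.1408e+00  1.0000e-04  5.0000e-04] shift now [-0.19  0.1   7.43] shift after turn [-0.19 -0.11 -7.43]
turn [ 0.0008  0.0003 -0.0001] shift now [-0.19  0.1   7.43] shift after turn [-0.19  0.11  7.43]
side 188
plane [ 0.01546361 -0.00122629  0.09132403]
top 69
plane [-0.11421193  0.01127443  0.09436453]
```

View pics/side4.png

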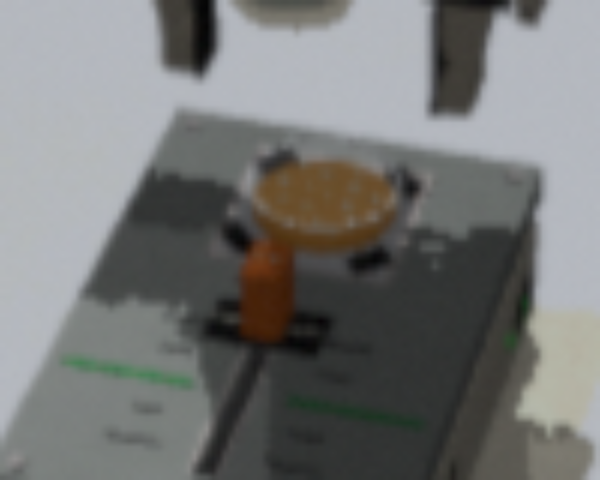

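Dish lies flat between all four lugs (crop 325,200), shutter still shut. Now the tab.

```bash
python3 -m creep '[[0,0,0,0,0,1,100],[0,0,0,0,0,2,100],[0,0,0,0,0,2,100],[0,0,0,0,0,1.5,100],[0,0,0,0,0,0.9,100],[0,0,0,0,0,0,100],[0,0,0,0,0,0,100]]' 40;  python3 -m creep '[[0,0,0,1,0,0,100],[0,0,0,1.5,0,0,100],[0,0,0,1.3,0,0,100],[0,0,0,0.7,0,0,100],[0,0,0,0.3,0,0,100],[0,0,0,0,0,0,100],[0,0,0,0,0,0,100]]'; python3 -c "
from h import *
need(.538,.022,.0905,-.6)
im,d=r.capture('side'); np.savez('side5.npz',im=im,d=d); cv2.imwrite('pics/side5.png',cv2.resize(im[190:270,270:370],None,fx=6,fy=6))"
```

```text
time_s: 11.65
tcp_pos: [0.5381, 0.0211, 0.1432]
eef_rot: [118.0, 90.0, -152.5]
contact_force: [-1.2, -0.7, -0.4]
gripper_width: 0.0878
time_s: 12.35
tcp_pos: [0.5387, 0.021, 0.0958]
eef_rot: [-81.2, 90.0, 8.3]
contact_force: [-0.3, 0.2, 0.3]
gripper_width: 0.0875
t 12.35 tcp [0.5387 0.021  0.0958] F [-0.3  0.2  0.3] w 0.0875 j [ 23.1  15.  -26.4   0.  -48.6 -23.6]
axes (cols)
 [[ 0.001 -1.     0.009]
 [ 0.     0.009  1.   ]
 [-1.    -0.001  0.   ]]
turn [-3.1406e+00 -1.0000e-03  2.0000e-04] shift now [0.53 0.07 0.09] shift after turn [ 0.53 -0.07 -0.09]
turn [0.001  0.0001 0.0007] shift now [0.53 0.07 0.09] shift after turn [0.53 0.07 0.09]
```

View pics/side5.png

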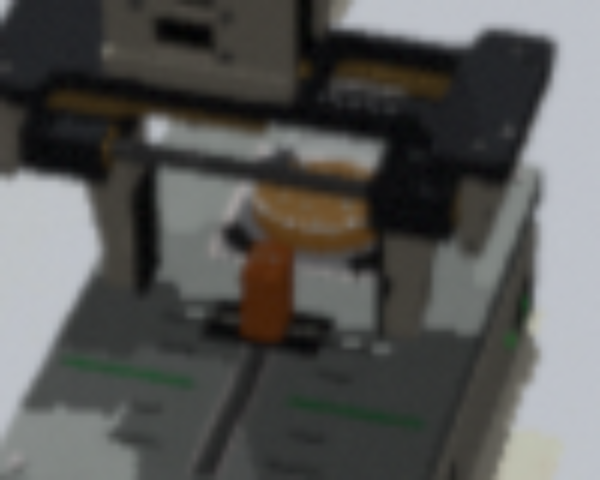

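Fingers straddle the tab (crop 265,295). I'll lower and pinch.

```bash
python3 -m creep '[[0,0,0,0.25,0.05,0.09,100],[0,0,0,0.2,0,0,100],[0,0,0,0,0,0,80],[0,0,0,0,0,0,60],[0,0,0,0,0,0,45],[0,0,0,0,0,0,35],[0,0,0,0,0,0,28],[0,0,0,0,0,0,22]]' 40;  python3 -m creep '[[0,0,0,0,0,0,10],[0,0,0,0,0,0,5],[0,0,0,0,0,0,5],[0,0,0,0,0,0,5],[0,0,0,0,0,0,5]]'; python3 -c "
from h import *
need(.538,.022+.035,.0905,-.6)"
```

```text
time_s: 13.2
tcp_pos: [0.5378, 0.022, 0.0909]
eef_rot: [-42.2, 90.0, 47.2]
contact_force: [0.6, -0.8, -0.0]
gripper_width: 0.0452
time_s: 13.7
tcp_pos: [0.5383, 0.022, 0.0909]
eef_rot: [-88.9, 90.0, 0.6]
contact_force: [3.5, -1.1, -1.9]
gripper_width: 0.0159
t 13.7 tcp [0.5383 0.022  0.0909] F [ 3.5 -1.1 -1.9] w 0.0159 j [ 23.2  15.3 -26.7   0.  -48.  -23.8]
axes (cols)
 [[ 0.001 -1.     0.009]
 [ 0.     0.009  1.   ]
 [-1.    -0.001  0.   ]]
turn [-3.1404e+00 -1.1000e-03  0.0000e+00] shift now [0.04 0.06 3.5 ] shift after turn [ 0.04 -0.06 -3.5 ]
turn [0.0012 0.     0.0007] shift now [0.04 0.06 3.5 ] shift after turn [0.04 0.06 3.5 ]
```

```bash
python3 -m creep '[[0,0,0,0,0,0.3,5],[0,0,0,0,0,0.5,5],[0,0,0,0,0,0.5,5],[0,0,0,0,0,0.5,5],[0,0,0,0,0,0.5,5],[0,0,0,0,0,0.4,5],[0,0,0,0,0,0.3,5],[0,0,0,0,0,0.2,5]]' 40;  python3 -m creep '[[0,0,0,0,0,0.1,5],[0,0,0,0,0,0.05,5],[0,0,0,0,0,0,5],[0,0,0,0,0,0,5],[0,0,0,0,0,0,5]]'; python3 -c "
from h import *
need(.538,.022+.035,.0905,-.6)
im,d=r.capture('side'); np.savez('side6.npz',im=im,d=d); cv2.imwrite('pics/side6.png',cv2.resize(im[190:290,270:370],None,fx=6,fy=6))
im,d=r.capture('top'); np.savez('top6.npz',im=im,d=d)"
```

```text
time_s: 14.5
tcp_pos: [0.5385, 0.0535, 0.0909]
eef_rot: [-169.6, 89.9, -80.1]
contact_force: [5.2, -6.1, -2.1]
gripper_width: 0.0159
time_s: 15.0
tcp_pos: [0.5385, 0.0548, 0.0909]
eef_rot: [-166.4, 89.9, -76.9]
contact_force: [4.9, -5.5, -2.1]
gripper_width: 0.0157
t 15.0 tcp [0.5385 0.0548 0.0909] F [ 4.9 -5.5 -2.1] w 0.0157 j [ 26.6  15.5 -26.4   0.1 -48.1 -27.2]
axes (cols)
 [[ 0.    -1.     0.009]
 [-0.001  0.009  1.   ]
 [-1.    -0.    -0.001]]
turn [-3.1405e+00 -4.0000e-04 -1.7000e-03] shift now [0.04 0.05 0.22] shift after turn [ 0.04 -0.05 -0.22]
turn [ 0.0011 -0.0011  0.0003] shift now [0.04 0.05 0.22] shift after turn [0.04 0.05 0.22]
```

View pics/side6.png

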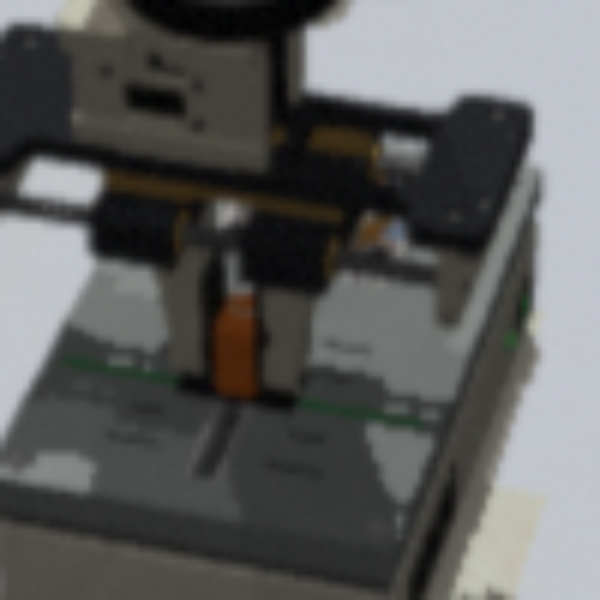

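Tab is just short of the green line; foot plate is on it (crop 235,390). I'll close the last 2 mm, then measure the tab's travel.

```bash
python3 -m creep '[[0,0,0,0,0,0.1,5],[0,0,0,0,0,0.1,5],[0,0,0,0,0,0,5],[0,0,0,0,0,0,5],[0,0,0,0,0,0,5]]'; python3 - <<'E'
from h import *
need(.538,.022+.035,.0905,-.6)
im,d=r.capture('side'); np.savez('side7.npz',im=im,d=d)
cv2.imwrite('pics/side7.png',cv2.resize(im[215:270,275:355],None,fx=8,fy=8,interpolation=2))
# tab bottom front edge via orange mask: compare with predicted outline (bottom/front edge) shut vs now
f,cx,cy,T=cam('side'); C=np.linalg.inv(T)
def pr(p): q=C@np.r_[p,1]; return np.array([f*q[0]/q[2]+cx,f*q[1]/q[2]+cy])
for n in('side0','side5','side6','side7'):
    I=np.load(n+'.npz')['im']; h=cv2.cvtColor(I,cv2.COLOR_BGR2HSV); m=(h[...,0]<16)&(h[...,1]>150)&(h[...,2]>60)
    k=np.zeros_like(m); k[232:262,300:325]=m[232:262,300:325]
    v,u=np.nonzero(k); D=np.load(n+'.npz')['d']; Q=pts('side',D)[k&(D>0)]
    print(n,len(u),'u',u.min(),u.max(),u.mean().round(2),'v',v.min(),v.max(),v.mean().round(2),'med',np.median(Q,0).round(4))
for y in(.022,.055,.057,.059): print(y,'tab centre px',pr([.538,y,.1]).round(2),'front bottom',pr([.538,y+.011,.084]).round(2))
E
```

```text
time_s: 15.6
tcp_pos: [0.5385, 0.0568, 0.0909]
eef_rot: [-166.1, 89.9, -76.7]
contact_force: [5.1, -6.2, -2.5]
gripper_width: 0.0158
t 15.6 tcp [0.5385 0.0568 0.0909] F [ 5.1 -6.2 -2.5] w 0.0158 j [ 26.8  15.5 -26.4   0.1 -48.1 -27.4]
axes (cols)
 [[ 0.    -1.     0.009]
 [-0.001  0.009  1.   ]
 [-1.    -0.    -0.001]]
turn [-3.1404e+00 -5.0000e-04 -1.8000e-03] shift now [0.04 0.05 0.02] shift after turn [ 0.04 -0.05 -0.02]
turn [ 0.0012 -0.0012  0.0003] shift now [0.04 0.05 0.02] shift after turn [0.04 0.05 0.02]
side0 98 u 310 318 313.88 v 232 245 238.43 med [0.5358 0.0321 0.1047]
side5 96 u 310 318 313.85 v 232 245 238.67 med [0.5357 0.0319 0.1043]
side6 84 u 306 311 308.63 v 240 255 247.61 med [0.5378 0.0656 0.1057]
side7 88 u 306 311 308.6 v 240 255 247.92 med [0.5382 0.0672 0.1062]
0.022 tab centre px [314.09 237.01] front bottom [312.81 245.7 ]
0.055 tab centre px [309.9  246.24] front bottom [308.6 255.1]
0.057 tab centre px [309.64 246.81] front bottom [308.34 255.68]
0.059 tab centre px [309.38 247.39] front bottom [308.07 256.26]
```

View pics/side7.png

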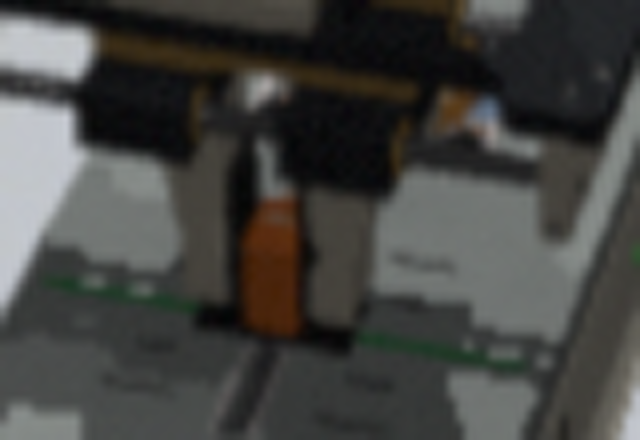

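Tab travel is 34.8 mm by TCP and about 35 mm by depth, and the foot plate straddles the green line. Now holding for four seconds.

```bash
H='1'; for i in 1 2 3 4 5; do python3 -m creep '[[0,0,0,0,0,0,5],[0,0,0,0,0,0,5],[0,0,0,0,0,0,5],[0,0,0,0,0,0,5],[0,0,0,0,0,0,5],[0,0,0,0,0,0,5],[0,0,0,0,0,0,5],[0,0,0,0,0,0,5]]' | sed -n '1,2p;4p'; done; python3 - <<'E'
from h import *
im,d=r.capture('side'); h=cv2.cvtColor(im,cv2.COLOR_BGR2HSV); m=(h[...,0]<16)&(h[...,1]>150)&(h[...,2]>60)&(d>0)
k=np.zeros_like(m); k[232:262,300:325]=m[232:262,300:325]; print(np.median(pts('side',d)[k],0).round(4))
cv2.imwrite('pics/side8.png',im)
E
```

```text
time_s: 16.45
tcp_pos: [0.5385, 0.0568, 0.0909]
contact_force: [5.6, -6.5, -3.1]
time_s: 17.25
tcp_pos: [0.5385, 0.0568, 0.0909]
contact_force: [4.5, -6.1, -2.3]
time_s: 18.05
tcp_pos: [0.5385, 0.0568, 0.0909]
contact_force: [6.1, -6.3, -2.7]
time_s: 18.85
tcp_pos: [0.5385, 0.0568, 0.0909]
contact_force: [4.8, -5.8, -2.7]
time_s: 19.65
tcp_pos: [0.5385, 0.0568, 0.0909]
contact_force: [4.6, -7.1, -3.2]
[0.5382 0.0675 0.1067]
```

View pics/side8.png

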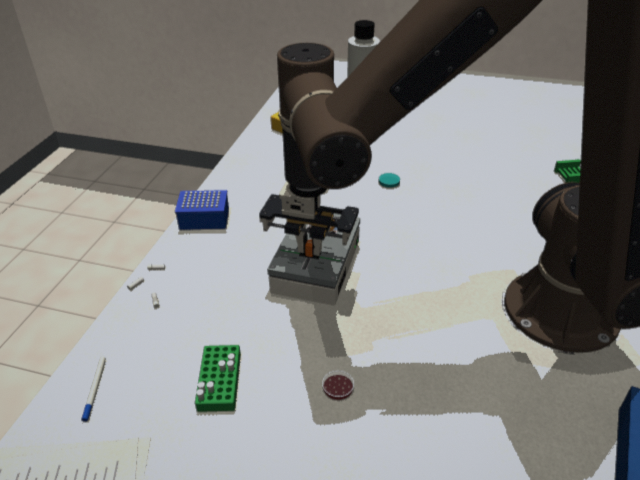

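Shutter held steady at half for 4 s. Red dish (338,386) and rack (218,378) are where they were; the bottle is hidden behind the arm in this view. Handing in.

```bash
python3 -c "
from plant import r
print(r.close_job())"
```

```text
the job is handed in; nothing more can be done
None
```

The amber dish is in the nest and released, and the shutter was held at the green half-way line for about 4 s. I handed the job in at about 19.7 s with the tab still pinched at 40 N.

**Dish:** After release it lay flat between all four lugs with the shutter still shut. The side camera's depth showed its top level to under 1°. The top camera's reading, from only 69 partly hidden points, gave a tilt of about 6°; I took that as noise because the picture showed the dish seated. I could not see the dish fully again once the gripper covered it.

**Shutter:** The tab moved 34.8 mm by the arm's own position and about 35.3 mm by camera depth, against the 35 mm wanted. The reading stayed steady and the spring force was about 6 to 7 N. There was no sign of slip or of going past the line.

**Other objects:** The red dish and tube rack were in the same place in the last picture. The bottle was hidden behind the arm in that view, so I did not recheck it; the arm's planned path kept clear of it.

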